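# Lock the free test spindle, then tighten its T-handle

### The arm

A 6-joint arm with a two-finger parallel gripper is mounted at the origin on the work surface. World frame = base frame: x ahead of the robot, y to its left, z up, the work surface at z = 0. Lengths are in mm, angles in rad, forces in N, time in s.
With the tool pointing down it reaches from about 350 to 875 mm from the base axis. Payload 4.2 kg.
Tool frame: the origin (TCP) lies at the very end of the fingers, on their centre line; the grasp point (between the pads) lies 19 mm behind it; z points along the fingers, y is the line along which they close (so a half turn about z gives the same grasp; the last joint's range is limited). The gripper opens to 85 mm and grips with 20 to 120 N. Pads are 22 mm wide; open, the fingers measure 114 mm over their backs; the gripper's body (76 mm by 85 mm) begins 54 mm behind the grasp point. The pads swing forward as they close: fully open they stand 13 mm farther back than shut.
Start: joints at [0.259, 0.385, 0.008, 0, -1.194, -0.259], TCP at [624.979, 0.025, 231.312] pointing down, gripper open.
Joint ranges: [-3.14, 3.14], [-1.21, 2.06], [-1.07, 1.41], [-3.16, 2.05], [-2.99, -0.16], [-3.1, 3.1]. Speed limits (rad/s): [2.79, 2.79, 3.14, 3.14, 3.14, 3.14].

### API

Orientations are given as a unit quaternion [x, y, z, w].
In Python, from bench import arm, optics gives the robot as it stands. The module is installed in compiled form; this text tells all that it offers.
- The arm moves only by the tool step_arm, never from a script. Its argument "motion" is a list of rows, each an object with "dr": the turn, a rotation vector about the tool's x, y, z in units of 8 degrees (1.0 is 8 degrees), a list of three; "slide": the shift along the tool's x, y, z in mm, a list of three; "jaw": the finger opening in mm, from 0 to 85.4. A call has exactly 8 rows; each row is the pose to reach, as a shift and turn from the pose commanded when the call began, along the tool's axes at that moment; what a row does not reach only later rows make up. A row lasts 1/8 s, in which the tool goes at most 62.5 mm and 10.7 degrees, less where a joint would pass 70% of its speed; a pose out of reach is approached as far as the arm can. A call with a gripper value outside its range is refused whole. The fingers move at their own pace and stop on an object; the grip force is fixed at half the most. Time passes only in rows, so rows that repeat a pose let the fingers close, or fill a call up. It gives the time, the measured TCP pose, the force, the opening and the grip force at its end, in the units of the state.
- arm.read_state(): the state, without advancing time (a new reading comes with each control period).
- optics.get_image(name): name is "scene" or "side" or "wrist"; returns the picture (420x560x3 uint8, blue, green, red); there is no depth.
- optics.camera_info(name): a dict with "camera_matrix" (3x3 intrinsics, pixels), "view" (4x4, takes a point from world to camera coordinates); the wrist camera has in their place "T_tool_cam" (4x4, takes a point from camera to tool coordinates, whose origin is the TCP and whose axes are the flange's). Camera axes: x right, y up, looking along -z (the intrinsics and any distortion apply to the point x, -y, -z); pixel columns grow to the right and rows downward; lengths in mm; the calibration is good to about 2 mm. A picture is of the moment at which its call begins: read the wrist's pose just before it. camera_info takes no time and is no camera call.
- arm.job_done(): hands the job in; it is judged then, once.
The state is a dict: "clock": time; "joints": joint angles; "joint_vel": joint speeds; "joint_efforts": joint torques, N m; "position": TCP position; "ee_rot": TCP orientation; "contact_force": force on the tool from outside, world axes, zero at the start; "wrist_torque": the same for the moment, N m; "gripper_width": finger opening in mm; "grasp_force": force on a finger pad.
Only numpy, scipy, OpenCV 4.12 (cv2) and the standard library are available. Lean on these libraries where they do the work, as an engineer would, in place of code of your own. Each camera call takes 0.05 s, during which the arm holds its last target. There are 200 camera calls.

### The job

The T-handle on the test stand will not tighten, because the spindle under it spins freely along with it. Swing the parked lock arm over onto the cover plate, turn the T-handle slowly clockwise (seen from above) until the arm's pin drops into one of the hidden holes and braces the spindle, then keep turning the same way until the handle comes up solid at its stop, without forcing it. Leave the arm lying flat with its pin in and the handle tight, and do not disturb the other things on the bench.

Things in the scene. Friction and masses are not known exactly. Their poses are not given: they have to be found in the camera images.
- handle_mid (a point): Middle of the dark steel T-handle on the test stand: on the spindle's vertical axis, half-way up the level bar. Its x axis runs along the bar, z is up. Bar 125 mm long over its round ends (17 mm across, centred 54 mm from the axis), 13 mm wide, from 72 to 90 mm above the table. Push it round sideways with shut fingertips, 35 to 40 mm from the axis (farther out they slip off), tips about 1 mm below the bar's underside.
- handle (a joint): How far the T-handle is screwed home on its spindle, rad, growing clockwise seen from above: 0 to 0.15 at the start, stop at 1.0 (tight). Unchanged while the spindle spins along (under 1 N of push at 40 mm). Once the pin is in, it screws home at 0.25 N m (about 6 N at 40 mm); at the stop the push climbs steeply: 12 to 20 N proves it tight, more than about 35 N (1.4 N m) is forcing it.
- lock_end (a point): Near the free end of the steel lock arm, on the middle of its outer (top) face, 60 mm from the pivot. The arm is a flat bar 14 mm wide, 8 mm thick, reaching 66 mm from the pivot. It starts parked, leaning back past upright away from the T-handle, end about 110 mm above the table; pushed on this face past upright it falls over by itself. Point's height lying: about 62 mm riding, 52 mm pin home.
- lock_pivot (a point): Fixed pivot of the lock arm, 48 mm above the table, 95 mm from the spindle's axis, between two steel cheeks 58 mm high and 31 mm apart over all. The arm falls from here towards the spindle's axis; lying, it is lower than the T-handle's bar, which turns above it.
- lock_arm (a joint): Angle of the lock arm, rad: 0 lying flat, pin home in a hole; about 0.18 pin riding on the hidden disc between holes; 1.57 upright; about 1.95 parked against its stop at the start. The pin is 8 mm thick, round-tipped, under the arm 57 mm from the pivot. It takes about 0.15 s to drop: above about 0.5 rad/s it may ride over a hole.
- stand: Grey test stand, fixed; origin on the spindle's axis at table height, z up, y towards the lock pivot. Base 150 x 205 mm, cover plate 122 mm square, top at 43 mm; brass coupling on the spindle up to 66 mm. The cover hides the spindle's disc: three holes 120 degrees apart under the pin, 12 mm wide along their circle (0.1 rad of play). The disc's angle is unknown: up to 120 degrees to search.
- tacho_head: Round grey tachograph head, 136 mm across, 56 mm high; bystander, origin at its underside's centre.
- coupling_a: Loose brass coupling, 37 mm across, 30 mm high, beside the stand; bystander, origin underneath.
- coupling_b: The same kind of brass coupling, on the left; bystander.
- grommet: Black rubber grommet, 40 mm across, 20 mm high, beside the stand; bystander, origin underneath.
- gauge_block: Chrome feeler gauge block, 90 x 22 x 14 mm; bystander, origin underneath.
- adapter: Orange plastic test adapter, 72 x 30 x 24 mm; bystander.
- screwdriver: Screwdriver lying at the back; bystander.

How it is judged:
By the outcome, as a careful person would: the job done as asked, in the order asked, and still so for the second after the job is handed in, with the robot touching nothing.
It also fails if it takes over 64 s, if anything falls off the work surface, if the arm or the gripper's body presses on something with over 40 N, if the wrist force passes 120 N, or if a joint passes its speed limit or range.

## Working session

There is one attempt and no reset: what is moved stays moved. The work goes in short steps, Python scripts to look and compute and a tool call to move; the robot and the scene stay as the last step left them, time stands still between calls to the robot, and variables do not carry over. Pictures are saved under pics/ and viewed, at most 10 in all, crops included, and the job is handed in when it is done.

Besides the shell and the picture viewer there is one more tool, called after "Emit:" as name(argument=value, ...) on one line, values as JSON. step_arm: Moves the arm, as the interface text tells. Its arguments: {"type":"object","properties":{"motion":{"type":"array","items":{"type":"object","properties":{"dr":{"type":"array","items":{"type":"number"}},"slide":{"type":"array","items":{"type":"number"}},"jaw":{"type":"number"}}}}},"required":["motion"]}

```bash
mkdir -p pics; ls
python3 - <<'E'
from bench import arm, optics
import cv2
s=arm.read_state(); print(s)
for n in ("scene","side","wrist"):
    cv2.imwrite(f"pics/{n}0.png",optics.get_image(n)); print(n,optics.camera_info(n))
E
```

```text
pics
{'clock': 0.0, 'joints': array([ 2.58607830e-01,  3.85544018e-01,  6.61180775e-03, -4.99515369e-04,
       -1.19397980e+00, -2.58580474e-01]), 'joint_vel': array([ 4.25476668e-05,  2.61683103e-05, -3.01613199e-04,  3.45140038e-03,
        1.68008226e-05, -1.07534677e-03]), 'joint_efforts': array([-9.55001960e-04, -3.92286408e+01,  1.88399577e+01,  4.18616563e+00,
       -4.72148502e-03,  8.27910434e-07]), 'position': array([6.24414024e+02, 2.35489956e-02, 2.30223580e+02]), 'ee_rot': array([-0.70705088,  0.70716185,  0.00073252, -0.00079771]), 'contact_force': array([-0.22783359,  0.87269663, -0.34164857]), 'wrist_torque': array([0.02994136, 0.03039394, 0.0026208 ]), 'grasp_force': 0.0, 'gripper_width': 85.1771433127792}
scene {'camera_matrix': array([[402.41089051,   0.        , 278.82464714],
       [  0.        , 402.41089051, 210.2638166 ],
       [  0.        ,   0.        ,   1.        ]]), 'view': array([[ 8.71136021e-01,  4.91034332e-01, -2.70513209e-03,
        -5.12111493e+02],
       [-3.70938351e-01,  6.61665478e-01,  6.51616095e-01,
         1.51124271e+02],
       [
[... 526 characters left out ...]
 [-2.78405319e-01,  7.83440263e-01,  5.55618424e-01,
        -1.06205795e+03],
       [ 0.00000000e+00,  0.00000000e+00,  0.00000000e+00,
         1.00000000e+00]])}
wrist {'camera_matrix': array([[337.95179648,   0.        , 286.8096595 ],
       [  0.        , 337.95179648, 207.75896797],
       [  0.        ,   0.        ,   1.        ]]), 'T_tool_cam': array([[-2.32331422e-04,  9.53039195e-01,  3.02846889e-01,
         7.71122265e+01],
       [ 9.99999500e-01,  5.16080437e-04, -8.56913471e-04,
        -3.97463546e-01],
       [-9.72965480e-04,  3.02846538e-01, -9.53038838e-01,
        -1.43542231e+02],
       [ 0.00000000e+00,  0.00000000e+00,  0.00000000e+00,
         1.00000000e+00]])}
```

View pics/scene0.png

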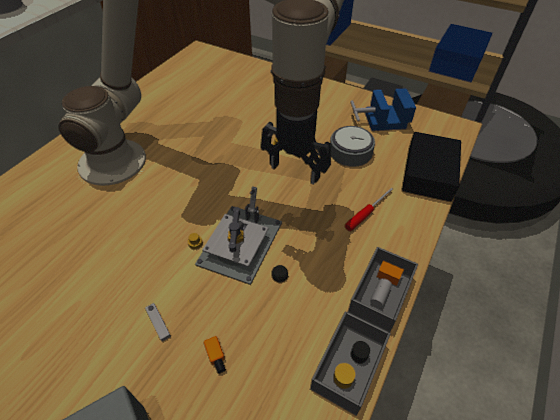

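View pics/side0.png

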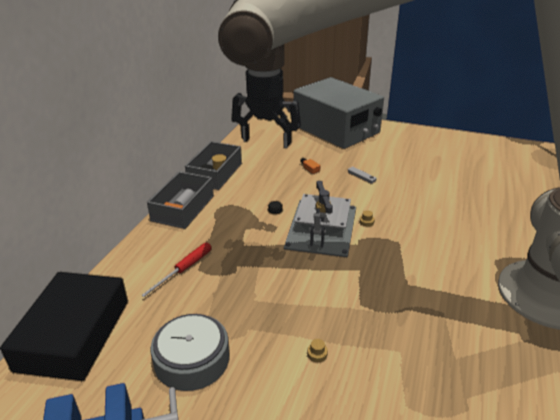

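View pics/wrist0.png

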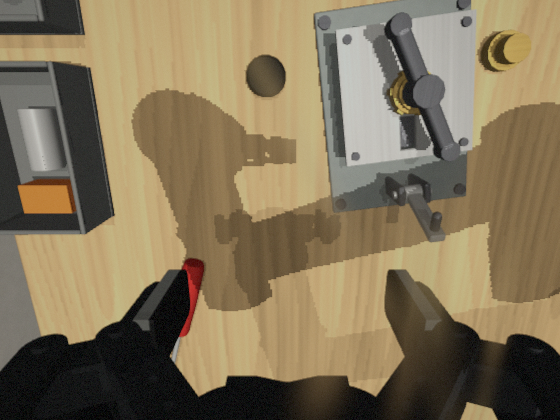

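The wrist view shows the stand at upper right. The bar's ends are near (400,25) and (450,151) with its hub at (428,90). The pivot cheeks are around (407,190), and the arm leans back to an end near (437,232). The cover corners are near (338,30), (347,165) and (473,150).

```bash
cat > h.py <<'E'
import numpy as np, cv2
from bench import arm, optics
from scipy.spatial.transform import Rotation as R
def cam(name,s):
    c=optics.camera_info(name); K=c["camera_matrix"]
    if name=="wrist":
        T=np.eye(4); T[:3,:3]=R.from_quat(s["ee_rot"]).as_matrix(); T[:3,3]=s["position"]
        W=T@c["T_tool_cam"]
    else: W=np.linalg.inv(c["view"])
    return K,W
def ray(name,s,uv,z):
    K,W=cam(name,s); d=np.linalg.inv(K)@[uv[0],uv[1],1]; d=W[:3,:3]@(d*[1,-1,-1]); o=W[:3,3]
    return o+d*(z-o[2])/d[2]
def proj(name,s,p):
    K,W=cam(name,s); q=np.linalg.inv(W)@np.append(p,1); q=K@(q[:3]*[1,-1,-1]); return q[:2]/q[2]
E
python3 - <<'E'
from h import *
s=arm.read_state(); np.set_printoptions(precision=1,suppress=True)
for n,uv,z in [("hub",(428,90),90),("e1",(400,25),90),("e2",(450,151),90),("cheeks",(407,187),58),("end",(436,225),110),("c1",(338,30),43),("c2",(347,165),43),("c3",(473,150),43),("base l",(341,210),10),("base r",(466,195),10)]:
    print(n,ray("wrist",s,uv,z))
im=cv2.imread("pics/wrist0.png")[0:260,310:520]
cv2.imwrite("pics/w0c.png",cv2.resize(im,None,fx=2.3,fy=2.3,interpolation=cv2.INTER_CUBIC))
E
```

```text
hub [512.2 -85.   90. ]
e1 [ 539.2 -131.2   90. ]
e2 [487.7 -36.7  90. ]
cheeks [508.6   2.4  58. ]
end [500.1  22.  110. ]
c1 [ 579.2 -136.2   43. ]
c2 [564.8 -16.3  43. ]
c3 [442.6 -30.9  43. ]
base l [562.9  41.2  10. ]
base r [423.8  23.8  10. ]
```

View pics/w0c.png

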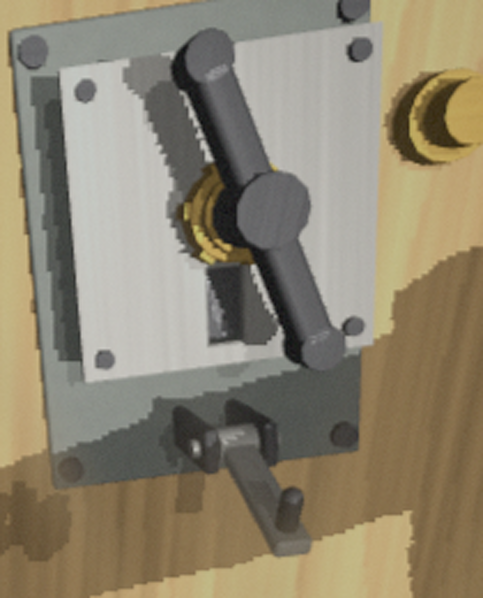

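The crop shows the bar, the arm leaning back with its pin upward, and a cover slot below the hub. The cover centre and bar midpoint agree at about (512,-84), and the bar measures 108 mm between end centres as it should. Stand yaw is about 7°. Next I'll shut the fingers and move behind the lock arm.

Emit:
step_arm(motion=[{"slide": [-16, 32, 10], "dr": [0, 0, -0.3], "jaw": 0}, {"slide": [-32, 65, 20], "dr": [0, 0, -0.6], "jaw": 0}, {"slide": [-48, 98, 30], "dr": [0, 0, -0.87], "jaw": 0}, {"slide": [-65, 130, 40], "dr": [0, 0, -0.87], "jaw": 0}, {"slide": [-65, 130, 65], "dr": [0, 0, -0.87], "jaw": 0}, {"slide": [-65, 130, 95], "dr": [0, 0, -0.87], "jaw": 0}, {"slide": [-65, 130, 125], "dr": [0, 0, -0.87], "jaw": 0}, {"slide": [-65, 130, 148], "dr": [0, 0, -0.87], "jaw": 0}])

```text
clock: 1.15
position: [494.4, 64.8, 82.0]
ee_rot: [0.749, -0.663, -0.0, 0.001]
contact_force: [-0.2, -0.0, 0.1]
gripper_width: 0.0
grasp_force: 0.0
```

Run:
```python
from h import *
s=arm.read_state(); print(s["clock"],s["joints"],s["position"],s["contact_force"],s["gripper_width"])
w=optics.get_image("wrist"); c=optics.get_image("side")
cv2.imwrite("pics/w1.png",w); cv2.imwrite("pics/s1.png",c)
c2=cv2.resize(c[120:280,220:420],(400,320),interpolation=cv2.INTER_CUBIC)
cv2.imwrite("pics/m1.png",np.hstack([cv2.resize(w,(400,300)),c2[:300]]))
```

```text
1.15 [ 4.56560658e-01  3.42896934e-01 -4.92929016e-01 -2.55671548e-04
 -7.36434991e-01 -3.34925725e-01] [494.3579379   64.83651448  81.97446862] [-0.15264802 -0.00188712  0.06419199] 0.03536054767396271
```

View pics/m1.png

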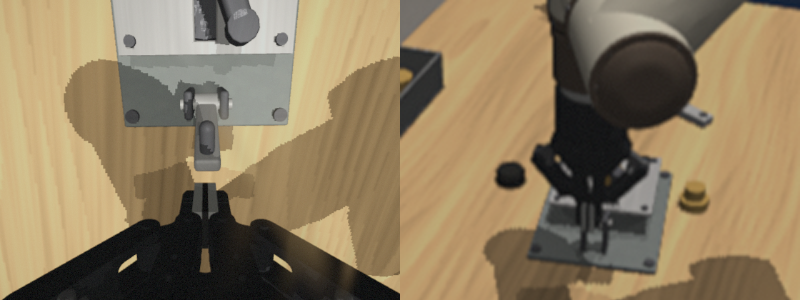

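The shut tips sit squarely behind the arm's end: the tips are at about (205,185) in the half-size wrist view and the arm end is at (207,165). Next I'll push it over along tool +x.

Emit:
step_arm(motion=[{"slide": [10, 0, 0], "jaw": 0}, {"slide": [18, 0, 0], "jaw": 0}, {"slide": [25, 0, 0], "jaw": 0}, {"slide": [32, 0, 0], "jaw": 0}, {"slide": [39, 0, 0], "jaw": 0}, {"slide": [46, 0, 0], "jaw": 0}, {"slide": [53, 0, 0], "jaw": 0}, {"slide": [59, 0, 0], "jaw": 0}])

```text
$.motion[0]: bad value
```

Run:
```python
from h import *
s=arm.read_state(); print(s["clock"],s["position"],s["contact_force"])
w=optics.get_image("wrist")
cv2.imwrite("pics/w2.png",w)
```

```text
1.25 [492.98612474  64.2380864   80.87348505] [-0.15706793 -0.95840203 -0.08728526]
```

View pics/w2.png

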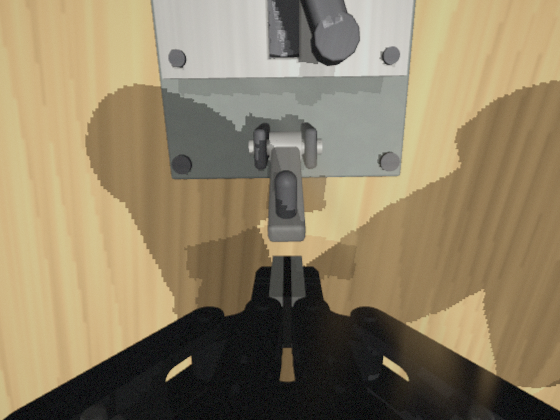

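The move was refused because `dr` was missing. The picture shows the arm still parked, with its end at (287,235) and the tips centred behind it at (287,260).

Emit:
step_arm(motion=[{"slide": [10, 0, 0], "dr": [0, 0, 0], "jaw": 0}, {"slide": [18, 0, 0], "dr": [0, 0, 0], "jaw": 0}, {"slide": [25, 0, 0], "dr": [0, 0, 0], "jaw": 0}, {"slide": [32, 0, 0], "dr": [0, 0, 0], "jaw": 0}, {"slide": [39, 0, 0], "dr": [0, 0, 0], "jaw": 0}, {"slide": [46, 0, 0], "dr": [0, 0, 0], "jaw": 0}, {"slide": [53, 0, 0], "dr": [0, 0, 0], "jaw": 0}, {"slide": [59, 0, 0], "dr": [0, 0, 0], "jaw": 0}])

```text
clock: 2.3
position: [502.0, 5.9, 83.2]
ee_rot: [0.749, -0.663, -0.0, 0.0]
contact_force: [0.0, 0.2, -0.4]
gripper_width: 0.2
grasp_force: 0.1
```

Run:
```python
from h import *
s=arm.read_state(); print(s["clock"],s["position"],s["contact_force"])
w=optics.get_image("wrist")
cv2.imwrite("pics/w3.png",w)
```

```text
2.3 [501.9952265    5.91248544  83.16597565] [ 0.03827628  0.24512845 -0.40197194]
```

View pics/w3.png

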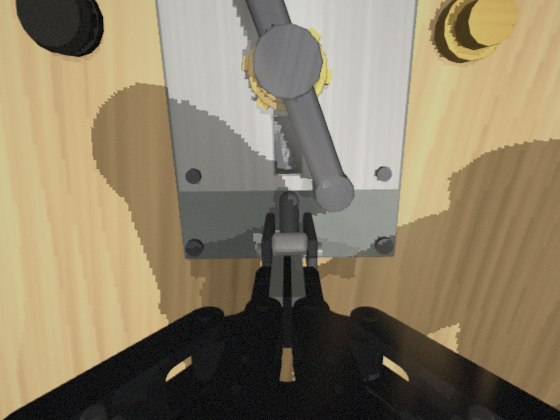

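The bar end is at (333,192). The arm is just about upright against the tips, its pin at (288,205) pointing at the handle. I'll push a little further at a height that clears the bar.

Emit:
step_arm(motion=[{"slide": [0, 0, -6], "dr": [0, 0, 0], "jaw": 0}, {"slide": [0, 0, -12], "dr": [0, 0, 0], "jaw": 0}, {"slide": [6, 0, -12], "dr": [0, 0, 0], "jaw": 0}, {"slide": [12, 0, -12], "dr": [0, 0, 0], "jaw": 0}, {"slide": [18, 0, -12], "dr": [0, 0, 0], "jaw": 0}, {"slide": [22, 0, -12], "dr": [0, 0, 0], "jaw": 0}, {"slide": [22, 0, -12], "dr": [0, 0, 0], "jaw": 0}, {"slide": [10, 0, -30], "dr": [0, 0, 0], "jaw": 0}])

```text
clock: 3.35
position: [502.2, -4.1, 112.2]
ee_rot: [0.748, -0.663, -0.001, 0.002]
contact_force: [0.8, 0.1, -0.2]
gripper_width: 0.4
grasp_force: 0.0
```

Run:
```python
from h import *
s=arm.read_state(); print(s["clock"],s["position"],s["contact_force"])
w=optics.get_image("wrist"); sd=optics.get_image("side")
cv2.imwrite("pics/w4.png",w); 
c2=cv2.resize(sd[160:270,270:380],(420,420),interpolation=cv2.INTER_CUBIC)
cv2.imwrite("pics/m4.png",cv2.resize(np.hstack([w[:,100:480],c2]),None,fx=1,fy=1))
```

```text
3.35 [502.21880609  -4.05305119 112.19840893] [ 0.81189742  0.08925583 -0.18004218]
```

View pics/m4.png

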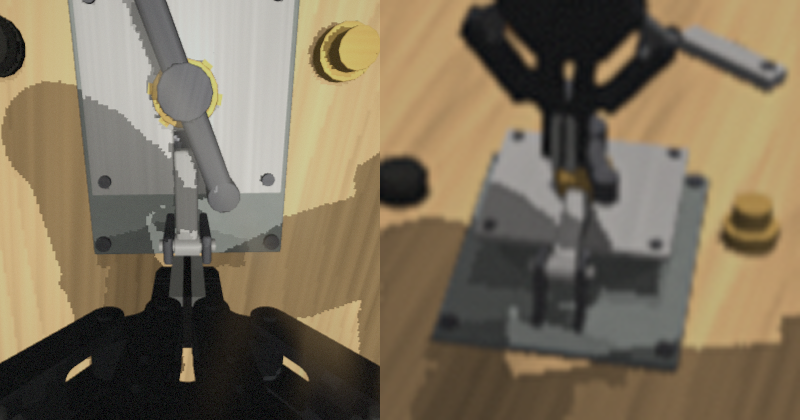

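The arm now lies flat over the cover slot, under the bar. In the wrist view the bar end is at (324,195), the hub at (286,90) and the pivot at (287,246).

Run:
```python
from h import *
s=arm.read_state(); np.set_printoptions(precision=1,suppress=True)
print(s["clock"],s["position"],s["joints"])
for n,uv,z in [("hub",(286,90),90),("hub",(286,90),100),("N",(324,194),90),("pivot",(287,245),50),("cov l",(194,193),43),("cov r",(384,193),43)]:
    print(n,ray("wrist",s,uv,z))
for z in (85,90): 
    p=ray("wrist",s,(324,194),z)[:2]-[512,-84]; print(np.hypot(*p),np.degrees(np.arctan2(p[1],p[0])))
```

```text
3.45 [504.7  -2.7 114.8] [ 0.3  0.3 -0.4  0.  -0.8 -0.2]
hub [515.5 -83.7  90. ]
hub [515.4 -83.5 100. ]
N [489.8 -35.8  90. ]
pivot [503.2  12.5  50. ]
cov l [568.3 -13.8  43. ]
cov r [444.  -29.3  43. ]
54.482960409425296 114.82786923338149
53.00948901074085 114.70814689540913
```

Emit:
step_arm(motion=[{"slide": [6, 4, 0], "dr": [0, 0, -1.25], "jaw": 0}, {"slide": [13, 8, 0], "dr": [0, 0, -2.5], "jaw": 0}, {"slide": [20, 13, 0], "dr": [0, 0, -3.75], "jaw": 0}, {"slide": [26, 17, 0], "dr": [0, 0, -5], "jaw": 0}, {"slide": [33, 21, 0], "dr": [0, 0, -6.25], "jaw": 0}, {"slide": [40, 26, 0], "dr": [0, 0, -7.5], "jaw": 0}, {"slide": [46, 30, 0], "dr": [0, 0, -8.75], "jaw": 0}, {"slide": [52, 34, 0], "dr": [0, 0, -10], "jaw": 0}])

```text
clock: 4.45
position: [475.5, -59.6, 112.8]
ee_rot: [1.0, -0.024, -0.0, -0.0]
contact_force: [-0.1, 0.8, 0.0]
gripper_width: -0.2
grasp_force: 0.0
```

Emit:
step_arm(motion=[{"slide": [0, 0, 0], "dr": [0, 0, -1.25], "jaw": 0}, {"slide": [0, 0, 0], "dr": [0, 0, -2.5], "jaw": 0}, {"slide": [0, 0, 0], "dr": [0, 0, -3.75], "jaw": 0}, {"slide": [0, 0, 10], "dr": [0, 0, -3.75], "jaw": 0}, {"slide": [0, 0, 20], "dr": [0, 0, -3.75], "jaw": 0}, {"slide": [0, 0, 30], "dr": [0, 0, -3.75], "jaw": 0}, {"slide": [0, 0, 37], "dr": [0, 0, -3.75], "jaw": 0}, {"slide": [0, 0, 42.5], "dr": [0, 0, -3.75], "jaw": 0}])

```text
clock: 5.45
position: [475.8, -59.2, 70.2]
ee_rot: [0.972, 0.233, -0.0, 0.0]
contact_force: [-0.4, 1.0, -0.7]
gripper_width: 0.5
grasp_force: 0.0
```

```bash
cat > gen.py <<'E'
from h import *
C=np.array([513,-83.]); np.set_printoptions(precision=2,suppress=True)
def st():
    ps=[];
    for i in range(1): s=arm.read_state()
    M=R.from_quat(s["ee_rot"]).as_matrix(); x=M[:2,0]; p=s["position"][:2]-C
    n=-x; u=np.array([n[1],-n[0]])  # n ccw tangent of bar direction u
    print("t",s["clock"],"pos",s["position"],"yaw",np.degrees(np.arctan2(x[1],x[0])),"along u",p@u,"off n",p@n,"F.x",s["contact_force"][:2]@x,"F",s["contact_force"],"Mz",s["wrist_torque"][2],"j6",s["joints"][5])
    return s
E
python3 - <<'E'
from gen import *
s=st()
w=optics.get_image("wrist"); sd=optics.get_image("side")
cv2.imwrite("pics/w5.png",w); cv2.imwrite("pics/s5.png",sd)
E
```

```text
t 5.45 pos [475.81 -59.22  70.18] yaw 26.941997656208013 along u 38.04753260991655 off n 22.38250243262976 F.x 0.08512036466628735 F [-0.43  1.04 -0.7 ] Mz 0.06604317845647471 j6 1.825018747802082
```

View pics/w5.png

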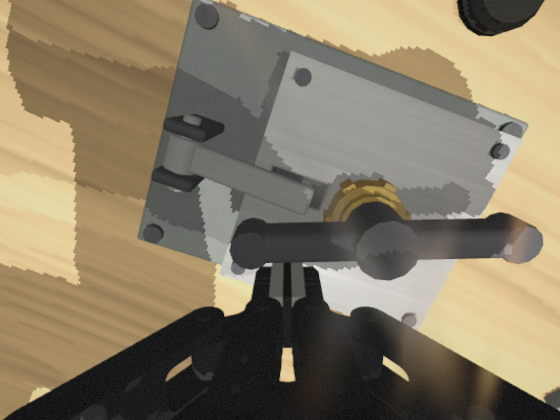

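The bar runs level in the image from (250,243) to (520,240), with the shut tips just behind it at (287,265). This matches what I computed, so I'll work out the arc numbers.

Run:
```python
import numpy as np
def tab(step,d0,d1,r=38,n=8):
    for k in range(1,n+1):
        f=np.radians(step*k); d=d1 if k>2 else d0+(d1-d0)*k/3
        print(round(d0-d*np.cos(f)+r*np.sin(f),1),round(r-d*np.sin(f)-r*np.cos(f),1),step*k/8)
tab(2,22.4,17);print();tab(2,17,17);print();tab(.5,17,17)
```

```text
3.1 -0.7 0.25
6.3 -1.2 0.5
9.5 -1.6 0.75
10.9 -2.0 1.0
12.3 -2.4 1.25
13.7 -2.7 1.5
15.1 -3.0 1.75
16.5 -3.2 2.0

1.3 -0.6 0.25
2.7 -1.1 0.5
4.1 -1.6 0.75
5.5 -2.0 1.0
6.9 -2.4 1.25
8.3 -2.7 1.5
9.7 -3.0 1.75
11.1 -3.2 2.0

0.3 -0.1 0.0625
0.7 -0.3 0.125
1.0 -0.4 0.1875
1.3 -0.6 0.25
1.7 -0.7 0.3125
2.0 -0.8 0.375
2.4 -1.0 0.4375
2.7 -1.1 0.5
```

Emit:
step_arm(motion=[{"slide": [0.7, 0, 0], "dr": [0, 0, 0], "jaw": 0}, {"slide": [1.4, 0, 0], "dr": [0, 0, 0], "jaw": 0}, {"slide": [2.1, 0, 0], "dr": [0, 0, 0], "jaw": 0}, {"slide": [2.8, 0, 0], "dr": [0, 0, 0], "jaw": 0}, {"slide": [3.5, 0, 0], "dr": [0, 0, 0], "jaw": 0}, {"slide": [4.2, 0, 0], "dr": [0, 0, 0], "jaw": 0}, {"slide": [4.8, 0, 0], "dr": [0, 0, 0], "jaw": 0}, {"slide": [5.4, 0, 0], "dr": [0, 0, 0], "jaw": 0}])

```text
clock: 6.55
position: [480.4, -56.8, 70.7]
ee_rot: [0.972, 0.233, -0.0, -0.0]
contact_force: [-1.0, -0.0, 0.3]
gripper_width: -0.1
grasp_force: 0.5
```

Emit:
step_arm(motion=[{"slide": [1.3, -0.6, 0], "dr": [0, 0, 0.25], "jaw": 0}, {"slide": [2.7, -1.1, 0], "dr": [0, 0, 0.5], "jaw": 0}, {"slide": [4.1, -1.6, 0], "dr": [0, 0, 0.75], "jaw": 0}, {"slide": [5.5, -2.0, 0], "dr": [0, 0, 1.0], "jaw": 0}, {"slide": [6.9, -2.4, 0], "dr": [0, 0, 1.25], "jaw": 0}, {"slide": [8.3, -2.7, 0], "dr": [0, 0, 1.5], "jaw": 0}, {"slide": [9.7, -3.0, 0], "dr": [0, 0, 1.75], "jaw": 0}, {"slide": [11.1, -3.2, 0], "dr": [0, 0, 2.0], "jaw": 0}])

```text
clock: 7.55
position: [489.2, -48.8, 70.8]
ee_rot: [0.996, 0.094, -0.0, 0.0]
contact_force: [-0.9, -0.4, -1.5]
gripper_width: 0.3
grasp_force: 0.4
```

Run:
```python
from gen import *
st(); cv2.imwrite("pics/w6.png",optics.get_image("wrist"))
```

```text
t 7.55 pos [489.23 -48.82  70.8 ] yaw 10.826899112105325 along u 38.03685519835931 off n 16.931278577833066 F.x -0.9437104517876475 F [-0.89 -0.38 -1.47] Mz -0.01286375634519736 j6 1.528159721708364
```

Emit:
step_arm(motion=[{"slide": [1.3, -0.6, 0], "dr": [0, 0, 0.25], "jaw": 0}, {"slide": [2.7, -1.1, 0], "dr": [0, 0, 0.5], "jaw": 0}, {"slide": [4.1, -1.6, 0], "dr": [0, 0, 0.75], "jaw": 0}, {"slide": [5.5, -2.0, 0], "dr": [0, 0, 1.0], "jaw": 0}, {"slide": [6.9, -2.4, 0], "dr": [0, 0, 1.25], "jaw": 0}, {"slide": [8.3, -2.7, 0], "dr": [0, 0, 1.5], "jaw": 0}, {"slide": [9.7, -3.0, 0], "dr": [0, 0, 1.75], "jaw": 0}, {"slide": [11.1, -3.2, 0], "dr": [0, 0, 2.0], "jaw": 0}])

```text
clock: 8.6
position: [499.6, -43.6, 70.9]
ee_rot: [0.999, -0.045, 0.0, -0.0]
contact_force: [-0.9, -0.2, 1.2]
gripper_width: -0.1
grasp_force: 0.4
```

Emit:
step_arm(motion=[{"slide": [1.3, -0.6, 0], "dr": [0, 0, 0.25], "jaw": 0}, {"slide": [2.7, -1.1, 0], "dr": [0, 0, 0.5], "jaw": 0}, {"slide": [4.1, -1.6, 0], "dr": [0, 0, 0.75], "jaw": 0}, {"slide": [5.5, -2.0, 0], "dr": [0, 0, 1.0], "jaw": 0}, {"slide": [6.9, -2.4, 0], "dr": [0, 0, 1.25], "jaw": 0}, {"slide": [8.3, -2.7, 0], "dr": [0, 0, 1.5], "jaw": 0}, {"slide": [9.7, -3.0, 0], "dr": [0, 0, 1.75], "jaw": 0}, {"slide": [11.1, -3.2, 0], "dr": [0, 0, 2.0], "jaw": 0}])

```text
clock: 9.6
position: [510.9, -41.3, 70.8]
ee_rot: [0.983, -0.184, 0.0, -0.0]
contact_force: [0.4, -0.1, -0.0]
gripper_width: 0.2
grasp_force: 0.2
```

Run:
```python
from gen import *
st()
```

```text
t 9.6 pos [510.94 -41.33  70.81] yaw -21.1719268005406 along u 38.1170825369212 off n 16.967557162927513 F.x 0.4145214735044641 F [ 0.41 -0.08 -0.03] Mz -0.03488526761464322 j6 0.9650625948122252
```

Emit:
step_arm(motion=[{"slide": [1.3, -0.6, 0], "dr": [0, 0, 0.25], "jaw": 0}, {"slide": [2.7, -1.1, 0], "dr": [0, 0, 0.5], "jaw": 0}, {"slide": [4.1, -1.6, 0], "dr": [0, 0, 0.75], "jaw": 0}, {"slide": [5.5, -2.0, 0], "dr": [0, 0, 1.0], "jaw": 0}, {"slide": [6.9, -2.4, 0], "dr": [0, 0, 1.25], "jaw": 0}, {"slide": [8.3, -2.7, 0], "dr": [0, 0, 1.5], "jaw": 0}, {"slide": [9.7, -3.0, 0], "dr": [0, 0, 1.75], "jaw": 0}, {"slide": [11.1, -3.2, 0], "dr": [0, 0, 2.0], "jaw": 0}])

```text
clock: 10.6
position: [521.3, -41.8, 70.8]
ee_rot: [0.948, -0.319, -0.001, -0.0]
contact_force: [-4.1, 5.3, 2.7]
gripper_width: -0.1
grasp_force: 3.0
```

Emit:
step_arm(motion=[{"slide": [1.3, -0.6, 0], "dr": [0, 0, 0.25], "jaw": 0}, {"slide": [2.7, -1.1, 0], "dr": [0, 0, 0.5], "jaw": 0}, {"slide": [4.1, -1.6, 0], "dr": [0, 0, 0.75], "jaw": 0}, {"slide": [5.5, -2.0, 0], "dr": [0, 0, 1.0], "jaw": 0}, {"slide": [6.9, -2.4, 0], "dr": [0, 0, 1.25], "jaw": 0}, {"slide": [8.3, -2.7, 0], "dr": [0, 0, 1.5], "jaw": 0}, {"slide": [9.7, -3.0, 0], "dr": [0, 0, 1.75], "jaw": 0}, {"slide": [11.1, -3.2, 0], "dr": [0, 0, 2.0], "jaw": 0}])

```text
clock: 11.6
position: [532.6, -45.6, 70.8]
ee_rot: [0.894, -0.447, -0.001, -0.0]
contact_force: [-3.5, 5.5, 2.3]
gripper_width: 0.0
grasp_force: 2.9
```

Run:
```python
from gen import *
st(); w=optics.get_image("wrist"); cv2.imwrite("pics/w7.png",w)
# bar rows near columns between end and hub: vertical gray profile, dark runs
for f in ("w5","w6","w7"):
    im=cv2.cvtColor(cv2.imread(f"pics/{f}.png"),cv2.COLOR_BGR2GRAY)
    for c in (225,300,330,460):
        r=np.where(im[150:290,c]<75)[0]+150; print(f,c,(r.min(),r.max(),len(r)) if len(r) else None)
```

```text
t 11.6 pos [532.64 -45.62  70.79] yaw -53.16582570474248 along u 38.12751442234767 off n 18.141078827851725 F.x -6.5038223526634535 F [-3.5   5.5   2.26] Mz 0.05872950467590193 j6 0.4267878535952491
w5 225 None
w5 300 (np.int64(176), np.int64(262), 48)
w5 330 (np.int64(222), np.int64(260), 39)
w5 460 (np.int64(220), np.int64(257), 20)
w6 225 None
w6 300 (np.int64(203), np.int64(268), 50)
w6 330 (np.int64(230), np.int64(268), 29)
w6 460 (np.int64(234), np.int64(250), 17)
w7 225 (np.int64(245), np.int64(257), 13)
w7 300 (np.int64(229), np.int64(281), 39)
w7 330 (np.int64(227), np.int64(266), 39)
w7 460 (np.int64(223), np.int64(235), 13)
```

The force jumped to about 6.5 N, so the pin is in and the handle is screwing home. I'll continue in smaller steps. The arm gives about 5.5 N/mm, so the stop should come on gently.

Emit:
step_arm(motion=[{"slide": [1.3, -0.6, 0], "dr": [0, 0, 0.25], "jaw": 0}, {"slide": [2.7, -1.1, 0], "dr": [0, 0, 0.5], "jaw": 0}, {"slide": [4.1, -1.6, 0], "dr": [0, 0, 0.75], "jaw": 0}, {"slide": [5.5, -2.0, 0], "dr": [0, 0, 1.0], "jaw": 0}, {"slide": [6.9, -2.4, 0], "dr": [0, 0, 1.25], "jaw": 0}, {"slide": [8.3, -2.7, 0], "dr": [0, 0, 1.5], "jaw": 0}, {"slide": [8.3, -2.7, 0], "dr": [0, 0, 1.5], "jaw": 0}, {"slide": [8.3, -2.7, 0], "dr": [0, 0, 1.5], "jaw": 0}])

```text
clock: 12.65
position: [540.3, -50.6, 70.8]
ee_rot: [0.843, -0.538, -0.0, -0.001]
contact_force: [-1.8, 4.7, 2.4]
gripper_width: 0.0
grasp_force: 2.5
```

Emit:
step_arm(motion=[{"slide": [0.3, -0.1, 0], "dr": [0, 0, 0.06], "jaw": 0}, {"slide": [0.7, -0.3, 0], "dr": [0, 0, 0.125], "jaw": 0}, {"slide": [1.0, -0.4, 0], "dr": [0, 0, 0.19], "jaw": 0}, {"slide": [1.3, -0.6, 0], "dr": [0, 0, 0.25], "jaw": 0}, {"slide": [1.7, -0.7, 0], "dr": [0, 0, 0.31], "jaw": 0}, {"slide": [2.0, -0.8, 0], "dr": [0, 0, 0.375], "jaw": 0}, {"slide": [2.4, -1.0, 0], "dr": [0, 0, 0.44], "jaw": 0}, {"slide": [2.7, -1.1, 0], "dr": [0, 0, 0.5], "jaw": 0}])

```text
clock: 13.65
position: [542.5, -52.4, 70.8]
ee_rot: [0.824, -0.567, -0.0, -0.001]
contact_force: [-1.8, 5.4, 1.0]
gripper_width: 0.2
grasp_force: 2.9
```

Run:
```python
from gen import *
st()
```

```text
t 13.65 pos [542.51 -52.41  70.83] yaw -69.10965192348084 along u 38.47456859021269 off n 18.05842244506458 F.x -5.629395443025481 F [-1.75  5.36  1.03] Mz 0.04484938238776812 j6 0.1653025560461435
```

Emit:
step_arm(motion=[{"slide": [0.3, -0.1, 0], "dr": [0, 0, 0.06], "jaw": 0}, {"slide": [0.7, -0.3, 0], "dr": [0, 0, 0.125], "jaw": 0}, {"slide": [1.0, -0.4, 0], "dr": [0, 0, 0.19], "jaw": 0}, {"slide": [1.3, -0.6, 0], "dr": [0, 0, 0.25], "jaw": 0}, {"slide": [1.7, -0.7, 0], "dr": [0, 0, 0.31], "jaw": 0}, {"slide": [2.0, -0.8, 0], "dr": [0, 0, 0.375], "jaw": 0}, {"slide": [2.4, -1.0, 0], "dr": [0, 0, 0.44], "jaw": 0}, {"slide": [2.7, -1.1, 0], "dr": [0, 0, 0.5], "jaw": 0}])

```text
clock: 14.65
position: [544.6, -54.5, 70.8]
ee_rot: [0.803, -0.596, -0.0, -0.001]
contact_force: [-1.3, 6.9, 1.2]
gripper_width: -0.0
grasp_force: 2.9
```

Emit:
step_arm(motion=[{"slide": [0.3, -0.1, 0], "dr": [0, 0, 0.06], "jaw": 0}, {"slide": [0.7, -0.3, 0], "dr": [0, 0, 0.125], "jaw": 0}, {"slide": [1.0, -0.4, 0], "dr": [0, 0, 0.19], "jaw": 0}, {"slide": [1.3, -0.6, 0], "dr": [0, 0, 0.25], "jaw": 0}, {"slide": [1.7, -0.7, 0], "dr": [0, 0, 0.31], "jaw": 0}, {"slide": [2.0, -0.8, 0], "dr": [0, 0, 0.375], "jaw": 0}, {"slide": [2.4, -1.0, 0], "dr": [0, 0, 0.44], "jaw": 0}, {"slide": [2.7, -1.1, 0], "dr": [0, 0, 0.5], "jaw": 0}])

```text
clock: 15.65
position: [546.6, -56.7, 70.8]
ee_rot: [0.782, -0.623, 0.0, -0.001]
contact_force: [-0.7, 5.9, 0.9]
gripper_width: 0.0
grasp_force: 2.8
```

Emit:
step_arm(motion=[{"slide": [0.3, -0.1, 0], "dr": [0, 0, 0.06], "jaw": 0}, {"slide": [0.7, -0.3, 0], "dr": [0, 0, 0.125], "jaw": 0}, {"slide": [1.0, -0.4, 0], "dr": [0, 0, 0.19], "jaw": 0}, {"slide": [1.3, -0.6, 0], "dr": [0, 0, 0.25], "jaw": 0}, {"slide": [1.7, -0.7, 0], "dr": [0, 0, 0.31], "jaw": 0}, {"slide": [2.0, -0.8, 0], "dr": [0, 0, 0.375], "jaw": 0}, {"slide": [2.4, -1.0, 0], "dr": [0, 0, 0.44], "jaw": 0}, {"slide": [2.7, -1.1, 0], "dr": [0, 0, 0.5], "jaw": 0}])

```text
clock: 16.65
position: [548.4, -59.1, 70.8]
ee_rot: [0.76, -0.65, 0.0, -0.001]
contact_force: [-0.1, 6.0, -0.6]
gripper_width: 0.1
grasp_force: 2.8
```

Emit:
step_arm(motion=[{"slide": [0.3, -0.1, 0], "dr": [0, 0, 0.06], "jaw": 0}, {"slide": [0.7, -0.3, 0], "dr": [0, 0, 0.125], "jaw": 0}, {"slide": [1.0, -0.4, 0], "dr": [0, 0, 0.19], "jaw": 0}, {"slide": [1.3, -0.6, 0], "dr": [0, 0, 0.25], "jaw": 0}, {"slide": [1.7, -0.7, 0], "dr": [0, 0, 0.31], "jaw": 0}, {"slide": [2.0, -0.8, 0], "dr": [0, 0, 0.375], "jaw": 0}, {"slide": [2.4, -1.0, 0], "dr": [0, 0, 0.44], "jaw": 0}, {"slide": [2.7, -1.1, 0], "dr": [0, 0, 0.5], "jaw": 0}])

```text
clock: 17.65
position: [550.1, -61.6, 70.9]
ee_rot: [0.737, -0.676, 0.0, -0.001]
contact_force: [-0.2, 6.2, 0.3]
gripper_width: -0.3
grasp_force: 2.8
```

Emit:
step_arm(motion=[{"slide": [0.3, -0.1, 0], "dr": [0, 0, 0.06], "jaw": 0}, {"slide": [0.7, -0.3, 0], "dr": [0, 0, 0.125], "jaw": 0}, {"slide": [1.0, -0.4, 0], "dr": [0, 0, 0.19], "jaw": 0}, {"slide": [1.3, -0.6, 0], "dr": [0, 0, 0.25], "jaw": 0}, {"slide": [1.7, -0.7, 0], "dr": [0, 0, 0.31], "jaw": 0}, {"slide": [2.0, -0.8, 0], "dr": [0, 0, 0.375], "jaw": 0}, {"slide": [2.4, -1.0, 0], "dr": [0, 0, 0.44], "jaw": 0}, {"slide": [2.7, -1.1, 0], "dr": [0, 0, 0.5], "jaw": 0}])

```text
clock: 18.65
position: [551.3, -62.8, 70.8]
ee_rot: [0.713, -0.702, -0.0, -0.002]
contact_force: [-1.6, 13.6, 1.5]
gripper_width: 0.2
grasp_force: 6.3
```

The stop has been reached at 13.6 N. I'll nudge slightly to settle inside the 12–20 N band and read the force.

Emit:
step_arm(motion=[{"slide": [0.1, 0, 0], "dr": [0, 0, 0], "jaw": 0}, {"slide": [0.2, 0, 0], "dr": [0, 0, 0], "jaw": 0}, {"slide": [0.3, 0, 0], "dr": [0, 0, 0], "jaw": 0}, {"slide": [0.4, 0, 0], "dr": [0, 0, 0], "jaw": 0}, {"slide": [0.5, 0, 0], "dr": [0, 0, 0], "jaw": 0}, {"slide": [0.5, 0, 0], "dr": [0, 0, 0], "jaw": 0}, {"slide": [0.5, 0, 0], "dr": [0, 0, 0], "jaw": 0}, {"slide": [0.5, 0, 0], "dr": [0, 0, 0], "jaw": 0}])

```text
clock: 19.65
position: [551.3, -62.9, 70.8]
ee_rot: [0.713, -0.701, -0.001, -0.002]
contact_force: [-2.3, 13.2, 1.9]
gripper_width: -0.1
grasp_force: 6.7
```

Emit:
step_arm(motion=[{"slide": [0.2, 0, 0], "dr": [0, 0, 0], "jaw": 0}, {"slide": [0.3, 0, 0], "dr": [0, 0, 0], "jaw": 0}, {"slide": [0.4, 0, 0], "dr": [0, 0, 0], "jaw": 0}, {"slide": [0.5, 0, 0], "dr": [0, 0, 0], "jaw": 0}, {"slide": [0.6, 0, 0], "dr": [0, 0, 0], "jaw": 0}, {"slide": [0.6, 0, 0], "dr": [0, 0, 0], "jaw": 0}, {"slide": [0.6, 0, 0], "dr": [0, 0, 0], "jaw": 0}, {"slide": [0.6, 0, 0], "dr": [0, 0, 0], "jaw": 0}])

```text
clock: 20.65
position: [551.4, -63.1, 70.9]
ee_rot: [0.713, -0.701, -0.001, -0.002]
contact_force: [-2.3, 15.4, 2.2]
gripper_width: -0.1
grasp_force: 7.6
```

It is solid at 15.4 N. Now I'll back off and lift clear.

Emit:
step_arm(motion=[{"slide": [-3, 0, 0], "dr": [0, 0, 0], "jaw": 0}, {"slide": [-8, 0, 0], "dr": [0, 0, 0], "jaw": 0}, {"slide": [-12, 0, -5], "dr": [0, 0, 0], "jaw": 0}, {"slide": [-12, 0, -25], "dr": [0, 0, 0], "jaw": 0}, {"slide": [-20, 0, -50], "dr": [0, 0, 0], "jaw": 0}, {"slide": [-40, 0, -75], "dr": [0, 0, 0], "jaw": 0}, {"slide": [-60, 0, -100], "dr": [0, 0, 0], "jaw": 0}, {"slide": [-75, 0, -120], "dr": [0, 0, 0], "jaw": 0}])

```text
clock: 21.65
position: [549.7, 8.9, 192.4]
ee_rot: [0.713, -0.701, 0.001, -0.001]
contact_force: [0.4, -1.0, -0.8]
gripper_width: -0.1
grasp_force: 0.0
```

Run:
```python
from gen import *
s=st(); w=optics.get_image("wrist"); sd=optics.get_image("side"); sc=optics.get_image("scene")
c2=cv2.resize(sd[165:265,275:375],(300,300),interpolation=cv2.INTER_CUBIC)
c3=cv2.resize(sc[190:290,180:280],(300,300),interpolation=cv2.INTER_CUBIC)
cv2.imwrite("pics/m8.png",np.hstack([cv2.resize(w,(800-300,375)),np.vstack([c2,c3])[:375+0]]) if 0 else np.hstack([cv2.resize(w,(480,360)),np.vstack([cv2.resize(c2,(180,180)),cv2.resize(c3,(180,180))])]))
cv2.imwrite("pics/w8.png",w)
```

```text
t 21.65 pos [549.74   8.86 192.41] yaw -89.07051715011767 along u 38.22500229266643 off n 91.25456298372711 F.x 1.0468158378253245 F [ 0.41 -1.04 -0.76] Mz -0.0005765092872350526 j6 -0.2952937702807648
```

View pics/m8.png

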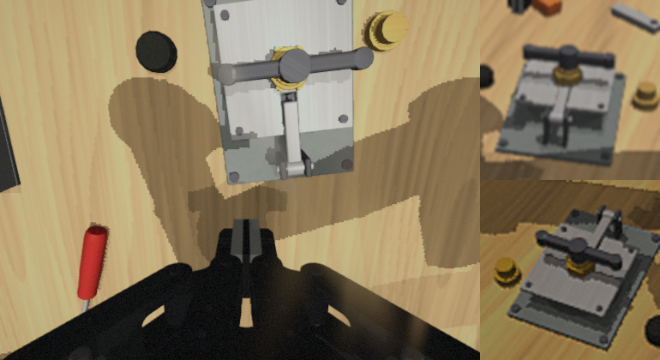

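The arm lies flat from the pivot (293,168) to (291,100), with the bar across from (228,72) to (365,58). The grommet, coupling and screwdriver look undisturbed. The robot is clear, so I'm handing the job in.

```bash
python3 -c "
from bench import arm
print(arm.job_done())"
```

```text
the job is handed in; nothing more can be done
None
```

The job is handed in: the lock arm lies flat on the cover, the pin is in a hole (judged by the turning force jumping from under 1 N to about 6.5 N), and the handle came up solid at its stop at about 15 N, with the robot clear after about 22 s.

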